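Gauge a brass sleeve and hold it up to the inspection camera

TASK

Take the brass sleeve out of the blue tray and try it on the gauge: slide it down over the upright pin until it is fully home on the block. Then draw it off again and hold it in the air in front of the inspection camera, its lower end squarely facing the lens, centred on the lens axis and as far out from the lens as the yellow ball of the focus guide; finish while still holding it there, motionless and touching nothing but the gripper. Leave the other two sleeves where they stand in the tray.

Things in the scene. Friction and masses are not known exactly. Their poses are not given: they have to be found in the camera images.
- brass_sleeve: the sleeve to test: a plain brass tube, 26 mm outside diameter, 18 mm bore right through, 50 mm long, about 0.12 kg; stands upright in the tray. Origin on its axis at its lower end, z along its axis towards the upper end.
- sleeve_foot (a point): centre of the brass sleeve's lower end (its axes are the sleeve's).
- sleeve_top (a point): centre of the brass sleeve's upper end, 50 mm from the lower one.
- steel_sleeve: another sleeve of the same size, bright steel, standing in the tray; leave alone. Origin at the centre of its lower end.
- black_sleeve: another sleeve of the same size, black plastic, light (about 30 g), standing in the tray; leave alone. Origin at the centre of its lower end.
- tray: blue tray, fixed, 250 x 75 mm with a rim 12 mm high; its floor is 4 mm thick. Origin at the centre of its underside, x along its length, z up. The three sleeves stand in a row along its middle line, 80 mm apart, in any order.
- gauge: fit gauge, fixed: aluminium block 90 x 90 x 20 mm with an upright dark steel pin at its centre, 15 mm in diameter, standing 60 mm above the block, its last 14 mm tapering to a 6 mm tip. Origin at the centre of the block's underside, z up. A sleeve is home when its lower end rests on the block; 10 mm of pin then show above it.
- gauge_seat (a point): foot of the pin, on the block's top face, 20 mm above the table: where the centre of the sleeve's lower end comes when it is home.
- gauge_tip (a point): tip of the pin, 80 mm above the table.
- camera_stand: grey stand of the inspection camera, fixed, foot plate 140 x 120 mm, two cheeks up to 100 mm high. Origin at the centre of its underside, z up; its -x side is the one over which the camera leans.
- camera_head: inspection camera, fixed in the stand: white housing 58 x 58 x 70 mm behind a round black lens barrel, 48 mm across and 30 mm long, looking obliquely upward. Origin at the centre of the lens front, 125 mm above the table; z is the lens axis, pointing out of the lens; it leans 35 degrees from vertical towards the stand's -x side.
- guide_ball (a point): centre of the yellow ball, 14 mm across, on the tip of the focus guide: a thin rigid rod parallel to the lens axis, 70 mm to the head's -y side. The ball lies 100 mm out from the lens front, like the focus. Keep clear of rod and ball.
- focus (a point): where the centre of the sleeve's lower end belongs at the end: on the lens axis, 100 mm out from the lens front, 207 mm above the table (axes as the camera head's, z away from the lens). The sleeve's own axis then lies along the lens axis, its upper end farther from the lens.
Things that resemble listed ones, but are neither listed nor needed, are in the scene too. Of the things shaped like the camera_stand, the grey one is meant. What is shaped like the gauge but red is not meant.

How it is judged (in metres and radians):
On the way:
1. the brass sleeve is fully home on the gauge pin (z of sleeve_foot in the frame of gauge_seat between -0.004 and 0.004 m and horizontal distance between sleeve_foot and gauge_seat below 0.004 m and angle between the z axis of brass_sleeve and the z axis of gauge, either way round below 0.12 rad and horizontal distance between sleeve_top and gauge_seat below 0.006 m), for 0.2 s.
At the end, for the whole second after the job is handed in: Brass sleeve gripped (over 1 N), still (20 mm/s, 0.2 rad/s), touching nothing else; its lower end within 14 mm of the focus, its axis within 0.17 rad of the lens axis, upper end away from the lens; the other sleeves upright (0.1 rad), within 15 mm of their starts (distance between sleeve_foot and focus below 0.014 m and angle between the z axis of brass_sleeve and the z axis of camera_head, either way round below 0.17 rad and z of sleeve_top in the frame of focus above 0.02 m and height (world z) of sleeve_foot above 0.15 m and contact force between the fingers and brass_sleeve above 1 N and linear speed of brass_sleeve below 0.02 m/s and angular speed of brass_sleeve below 0.2 rad/s and contact force between brass_sleeve and gauge below 0.1 N and contact force between brass_sleeve and tray below 0.1 N and contact force between brass_sleeve and camera_stand below 0.1 N and contact force between brass_sleeve and camera_head below 0.1 N and contact force between brass_sleeve and steel_sleeve below 0.1 N and contact force between brass_sleeve and black_sleeve below 0.1 N and distance of each of steel_sleeve, black_sleeve from where it was at the start of the episode below 0.015 m and angle between each of steel_sleeve, black_sleeve's own z axis and vertical below 0.1 rad); the arm keeps its last pose, push and grip.
It fails at once if the steel sleeve is shifted by more than 15 mm or knocked over (distance of steel_sleeve from where it was at the start of the episode above 0.015 m or angle between steel_sleeve's own z axis and vertical above 0.35 rad).
It fails at once if the black sleeve is shifted by more than 15 mm or knocked over (distance of black_sleeve from where it was at the start of the episode above 0.015 m or angle between black_sleeve's own z axis and vertical above 0.35 rad).
It also fails if it takes over 58 s, if anything falls off the work surface, if the arm or the gripper's body presses on something with over 40 N, if the wrist force passes 120 N, or if a joint passes its speed limit or range.

ROBOT

A 7-joint arm with a two-finger parallel gripper is mounted at the origin on the work surface. World frame = base frame: x ahead of the robot, y to its left, z up, the work surface at z = 0. Lengths are in mm, angles in rad, forces in N, time in s.
With the tool pointing down it reaches from about 350 to 900 mm from the base axis. Payload 19.9 kg.
Tool frame: the origin (TCP) lies between the finger pads; the fingertips stand r.nose_length ahead of it and the grasp point (between the pads) lies 2 mm behind it (r.nose_length is the distance from the TCP to the fingertips, in mm); z points along the fingers, y is the line along which they close (so a half turn about z gives the same grasp; the last joint's range is limited). The gripper opens to 85 mm and grips with 20 to 120 N. Pads are 22 mm wide; open, the fingers measure 114 mm over their backs; the gripper's body (76 mm by 85 mm) begins 54 mm behind the grasp point. The pads swing forward as they close: fully open they stand 13 mm farther back than shut.
Start: joints at [-0.042, 0.417, -0.01, 1.614, 0.005, 1.111, -0.053], TCP at [624.982, 0.004, 248.26] pointing down, gripper open.
Joint ranges: [-2.81, 2.81], [-0.39, 2.02], [-1.27, 1.25], [0.06, 2.57], [-1.19, 4.33], [0.19, 2], [-2.82, 2.82]. Speed limits (rad/s): [1.89, 1.89, 2.39, 2.39, 3.01, 3.01, 3.01].

INTERFACE

Orientations are given as [roll, pitch, yaw] about the fixed x, y, z axes, in that order (R = Rz(yaw) Ry(pitch) Rx(roll)).
In Python, from workcell import r, imaging, finder gives the robot as it stands. The module is installed in compiled form; this text tells all that it offers.
- The arm moves only by the tool move_arm, never from a script. Its arguments are lists of equal length, an entry for each row: "delta_pos": the shift along the tool's x, y, z in units of 50 mm (1.0 is 50 mm), a list of three; "delta_rot": the turn, a rotation vector about the tool's x, y, z in units of 6 degrees (1.0 is 6 degrees), a list of three; "grip": the closure, from -1 (fully open) to 1 (shut). In form: {"delta_pos": [[x, y, z], ...], "delta_rot": [[ax, ay, az], ...], "grip": [grip, ...]}. A call has 1 to 5 rows; each row shifts and turns the commanded pose from where the row before left it, along the tool's axes as they then stand; what a row does not reach is not made up. A row lasts 1/10 s, in which the tool goes at most 50 mm and 8.59 degrees, less where a joint would pass 70% of its speed; a pose out of reach is approached as far as the arm can. A call is refused whole if a number of a shift passes 1 or a number of a turn 1, either way. A call with a gripper value outside its range is refused whole. The fingers move at their own pace and stop on an object; "force" is the grip in N (left out, the last holds). Time passes only in rows, so rows that do not move let the fingers close. It gives the time, the measured TCP pose, the force, the opening and the grip force at its end, in the units of the state.
- r.get_state(): the state, without advancing time (a new reading comes with each control period).
- imaging.capture(name): name is "scene" or "side" or "wrist"; returns a dict with "color" (400x640x3 uint8, red, green, blue), "K" (3x3 intrinsics, pixels), "rvec" (rotation vector, rad) and "tvec" (3), from world to camera coordinates, as OpenCV has them; the wrist camera has in their place "hand_eye" (4x4, takes a point from camera to tool coordinates, whose origin is the TCP and whose axes are the flange's). Camera axes: x right, y down, z forward; pixel columns grow to the right and rows downward; lengths in mm; the calibration is good to about 2 mm. A picture is of the moment at which its call begins: read the wrist's pose just before it. There is no depth.
- r.job_done(): hands the job in; it is judged then, once.
Trained networks look in a picture, given as the dict that the camera call returned (one of the last four; its "shot" number tells which), for a name from the list of things; names that differ only in an ending like _2 or _b are one class to them, and where a whole thing is asked for, a point or a joint stands for the part that bears it (a point fixed in the world has none). Each returns a list of dicts, best first, with "confidence" (0 to 1); they miss things now and then, are a little off and sometimes report something else, mostly with a low value. They report only what shows in the picture. A call takes as long as a camera call. They do not tell look-alikes from the thing itself.
- finder.recognise(picture, name): "position" ([column, row] in pixels, amid what is visible of it).
The state is a dict: "t": time; "joint_pos": joint angles; "qvel": joint speeds; "joint_efforts": joint torques, N m; "eef_pos": TCP position; "orientation": TCP orientation; "contact_force": force on the tool from outside, world axes, zero at the start; "torque": the same for the moment, N m; "opening": finger opening in mm; "grip_force": force on a finger pad.
Only numpy, scipy, OpenCV 4.12 (cv2) and the standard library are available. Lean on these libraries where they do the work, as an engineer would, in place of code of your own. Each camera call takes 0.05 s, during which the arm holds its last target. There are 200 camera calls.

## Working session

There is one attempt and no reset: what is moved stays moved. The work goes in short steps, Python scripts to look and compute and a tool call to move; the robot and the scene stay as the last step left them, time stands still between calls to the robot, and variables do not carry over. Pictures are saved under pics/ and viewed, at most 10 in all, crops included, and the job is handed in when it is done.

Besides the shell and the picture viewer there is one more tool, called after ">>>" by a JSON object that holds its "method" and its "body". move_arm: Moves the arm, as the interface text tells. Its arguments: {"type":"object","properties":{"delta_pos":{"type":"array","items":{"type":"array","items":{"type":"number"}}},"delta_rot":{"type":"array","items":{"type":"array","items":{"type":"number"}}},"grip":{"type":"array","items":{"type":"number"}},"force":{"type":"number"}},"required":["delta_pos","delta_rot","grip"]}

```bash
mkdir -p pics; cat > h.py <<'E'
import numpy as np, cv2
from workcell import r, imaging, finder
from scipy.spatial.transform import Rotation as Rn
def tool():
    s=r.get_state(); T=np.eye(4); T[:3,:3]=Rn.from_euler('xyz',s['orientation']).as_matrix(); T[:3,3]=s['eef_pos']; return T
def cap(n):
    T=tool(); p=imaging.capture(n)
    if n=='wrist':
        W=T@np.array(p['hand_eye']); M=np.linalg.inv(W)
    else:
        M=np.eye(4); M[:3,:3]=cv2.Rodrigues(np.array(p['rvec'],float))[0]; M[:3,3]=np.ravel(p['tvec'])
    p['M']=M; p['K']=np.array(p['K']); return p
def proj(p,X):
    c=(p['M'][:3,:3]@np.atleast_2d(X).T).T+p['M'][:3,3]; q=(p['K']@c.T).T; return q[:,:2]/q[:,2:]
def ray(p,uv):
    W=np.linalg.inv(p['M']); d=W[:3,:3]@np.linalg.inv(p['K'])@np.array([uv[0],uv[1],1.]); return W[:3,3],d/np.linalg.norm(d)
def atz(p,uv,z):
    o,d=ray(p,uv); return o+d*(z-o[2])/d[2]
def tri(obs):
    A=np.zeros((3,3));b=np.zeros(3)
    for p,uv in obs:
        o,d=ray(p,uv);Q=np.eye(3)-np.outer(d,d);A+=Q;b+=Q@o
    return np.linalg.solve(A,b)
def save(p,n): cv2.imwrite('pics/'+n,cv2.cvtColor(p['color'],cv2.COLOR_RGB2BGR))
E
python3 - <<'E'
from h import *
print(r.nose_length, r.get_state())
for n in ['scene','side','wrist']:
    p=cap(n); save(p,n+'0.png'); print(n,np.linalg.inv(p['M'])[:3].round(2).tolist())
    for k in ['brass_sleeve','steel_sleeve','black_sleeve','tray','gauge','gauge_tip','gauge_seat','camera_stand','camera_head','guide_ball']:
        try: print(k,[(np.round(d['position']).tolist(),round(d['confidence'],2)) for d in finder.recognise(p,k)])
        except Exception as e: print(k,e)
E
python3 -c "
import cv2,numpy as np
a=[cv2.imread('pics/%s0.png'%n) for n in ('scene','side')]
"
```

```text
17.0 {'t': 0.0, 'joint_pos': array([-0.04150693,  0.41795142, -0.01034219,  1.61420199,  0.00471291,
        1.11068565, -0.05300624]), 'qvel': array([ 0.00202366,  0.00064524, -0.00181068, -0.00053739,  0.00143828,
        0.00020894,  0.00047762]), 'joint_efforts': array([ 3.43503270e-04, -8.64444852e+01,  6.79280274e-01, -4.34903777e+01,
        1.92400004e-02,  7.37222959e-03,  1.31192037e-04]), 'eef_pos': array([6.24663021e+02, 1.43931224e-02, 2.47662460e+02]), 'orientation': array([-3.14037337e+00,  8.72179735e-05,  1.57084699e+00]), 'contact_force': array([-0.03380992, -0.47263403, -0.18853929]), 'torque': array([-0.06488747, -0.01461664,  0.01566893]), 'grip_force': 0.0, 'opening': 85.55911126288683}
scene [[0.18, 0.8, -0.57, 1248.21], [0.98, -0.14, 0.1, -47.58], [0.0, -0.58, -0.81, 1200.74]]
brass_sleeve [([342.0, 201.0], 0.41)]
steel_sleeve []
black_sleeve [([399.0, 210.0], 0.54)]
tray [([366.0, 213.0], 0.72)]
gauge [([315.0, 250.0], 0.66), ([280.0, 210.0], 0.5)]
gauge_tip [([313.0, 250.0], 0.9), ([283.0, 210.0], 0.47)]
gauge_seat [([314.0, 250.0], 0.96), ([281.0, 209.0], 0
[... 674 characters left out ...]
amera_stand [([287.0, 179.0], 0.86), ([394.0, 180.0], 0.79)]
camera_head [([400.0, 161.0], 0.96), ([305.0, 276.0], 0.74), ([289.0, 164.0], 0.57)]
guide_ball [([400.0, 160.0], 0.6)]
wrist [[1.0, -0.0, -0.0, 625.08], [-0.0, -0.96, -0.29, 72.07], [-0.0, 0.29, -0.96, 372.51]]
brass_sleeve [([108.0, 4.0], 0.52)]
steel_sleeve []
black_sleeve []
tray [([109.0, 4.0], 0.75), ([113.0, 23.0], 0.62)]
gauge [([249.0, 117.0], 0.87), ([107.0, 152.0], 0.66)]
gauge_tip [([108.0, 152.0], 0.71), ([251.0, 114.0], 0.56)]
gauge_seat [([249.0, 114.0], 0.87), ([108.0, 154.0], 0.82)]
camera_stand [([128.0, 393.0], 0.76), ([351.0, 304.0], 0.72)]
camera_head [([352.0, 344.0], 0.92)]
guide_ball [([354.0, 344.0], 0.68)]
```

View pics/scene0.png

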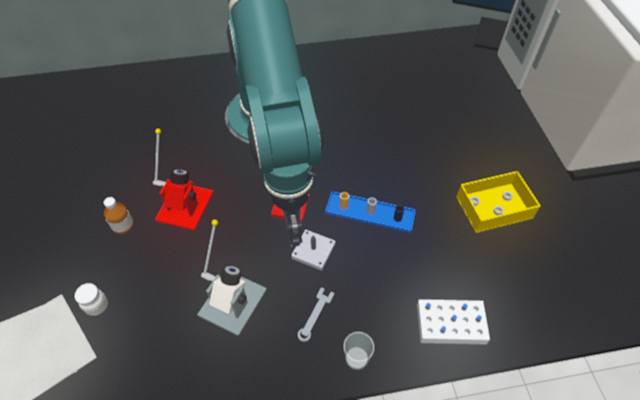

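View pics/side0.png

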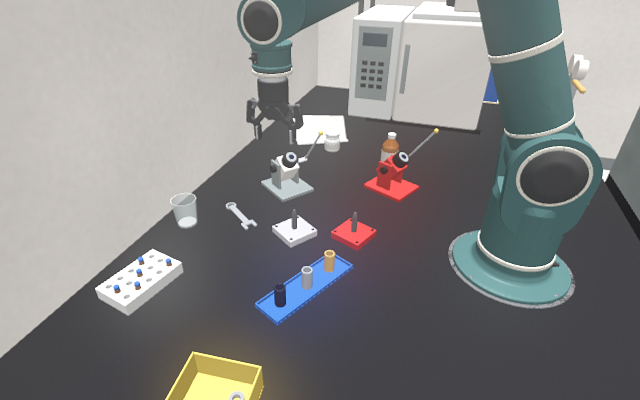

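Scene view: the brass sleeve is at (344,200), steel at (371,205) and black at (399,213) in the blue tray. The aluminium gauge is at (314,248); the red one is under the gripper at (285,208). The grey stand is at (232,298) with its ball at (214,223), and there is a red look-alike stand at (183,200). In the side view the same things are brass (330,260), gauge (294,231), grey stand (287,179) and ball (321,133).

Candidates: for the sleeve, gold (344,200) against steel, black and the light rings in the yellow bin. The gold tube in the blue tray fits. For the gauge and the stand I take the aluminium and grey ones, not the red.

```bash
cat > seg.py <<'E'
from h import *
def blob(p,lo,hi,roi):
    hsv=cv2.cvtColor(p['color'],cv2.COLOR_RGB2HSV); m=cv2.inRange(hsv,np.array(lo),np.array(hi)); x0,y0,x1,y1=roi
    k=np.zeros_like(m);k[y0:y1,x0:x1]=m[y0:y1,x0:x1]
    n,l,s,c=cv2.connectedComponentsWithStats(k); 
    if n<2: return None
    i=1+s[1:,4].argmax(); return c[i],s[i],(l==i)
E
python3 - <<'E'
from seg import *
a=cap('scene');b=cap('side')
print('brass',tri([(a,(344,200)),(b,(330,260))]).round(1))
for nm,lo,hi,ra,rb in [('brass',(10,90,90),(25,255,255),(325,185,358,215),(318,245,340,275)),('ball',(22,150,120),(35,255,255),(200,212,225,232),(310,125,330,142))]:
    A=blob(a,lo,hi,ra);B=blob(b,lo,hi,rb); print(nm,A[0],A[1],B[0],B[1],tri([(a,A[0]),(b,B[0])]).round(1))
print('gauge seat20',atz(a,(314,250),20),atz(b,(294,231),20))
print('tip',tri([(a,(312,236)),(b,(294,210))]))
print('lens',tri([(a,(232,271)),(b,(291,160))]), 'steel',tri([(a,(371,205)),(b,(307,277))]),'black',tri([(a,(399,213)),(b,(280,294))]))
for n,p,(x0,y0,x1,y1) in [('a',a,(195,180,425,330)),('b',b,(230,110,370,320))]:
    c=p['color'][y0:y1,x0:x1]; f=380/(y1-y0) if n=='b' else 2.2
    if n=='a': A=cv2.resize(c,None,fx=2.2,fy=2.2,interpolation=cv2.INTER_CUBIC)
    else: B=cv2.resize(c,None,fx=2.0,fy=2.0,interpolation=cv2.INTER_CUBIC)
H=max(A.shape[0],B.shape[0]); I=np.zeros((H,A.shape[1]+B.shape[1],3),np.uint8); I[:A.shape[0],:A.shape[1]]=A; I[:B.shape[0],A.shape[1]:]=B
cv2.imwrite('pics/crop1.png',I[:,:,::-1]); print(I.shape)
E
```

```text
brass [419.6 170.8  32.3]
brass [344.0733945  199.17431193] [341 192   8  16 109] [329.08762887 260.16494845] [324 250  11  22 194] [419.8 172.2  34. ]Traceback (most recent call last):
  File "<stdin>", line 5, in <module>
TypeError: 'NoneType' object is not subscriptable
```

```bash
python3 - <<'E'
from seg import *
a=cap('scene');b=cap('side')
for nm,lo,hi,ra,rb in [('ball',(20,100,100),(40,255,255),(200,212,225,232),(310,125,330,142))]:
    A=blob(a,lo,hi,ra);B=blob(b,lo,hi,rb); print(nm,A and A[:2],B and B[:2])
    if A and B: print(tri([(a,A[0]),(b,B[0])]).round(1))
print(tri([(a,(214,223)),(b,(321,133))]))
print('gauge seat20',atz(a,(314,250),20),atz(b,(294,231),20))
print('tip',tri([(a,(312,236)),(b,(294,210))]))
print('lens',tri([(a,(232,271)),(b,(291,160))]), 'steel',tri([(a,(371,205)),(b,(307,277))]),'black',tri([(a,(399,213)),(b,(280,294))]))
A=cv2.resize(a['color'][180:330,195:425],None,fx=2.2,fy=2.2,interpolation=cv2.INTER_CUBIC)
B=cv2.resize(b['color'][110:320,230:370],None,fx=2.0,fy=2.0,interpolation=cv2.INTER_CUBIC)
H=max(A.shape[0],B.shape[0]); I=np.zeros((H,A.shape[1]+B.shape[1],3),np.uint8); I[:A.shape[0],:A.shape[1]]=A; I[:B.shape[0],A.shape[1]:]=B
cv2.imwrite('pics/crop1.png',I[:,:,::-1]); print(I.shape)
E
```

```text
ball (array([214.31578947, 222.02631579]), array([211, 219,   7,   7,  38], dtype=int32)) (array([320.5, 132.8]), array([319, 132,   4,   3,  10], dtype=int32))
[ 554.4 -175.5  207.8]
[ 554.32662659 -177.25803488  205.7958573 ]
gauge seat20 [563.13519816  60.67754272  20.        ] [547.66281484  70.81774142  20.        ]
tip [553.04679848  56.83064539  77.92701936]
lens [ 640.82511908 -153.08454496  114.92797482] steel [451.88051108 243.38889079  32.30647128] black [491.09720827 313.67307389  31.80119693]
(420, 786, 3)
```

View pics/crop1.png

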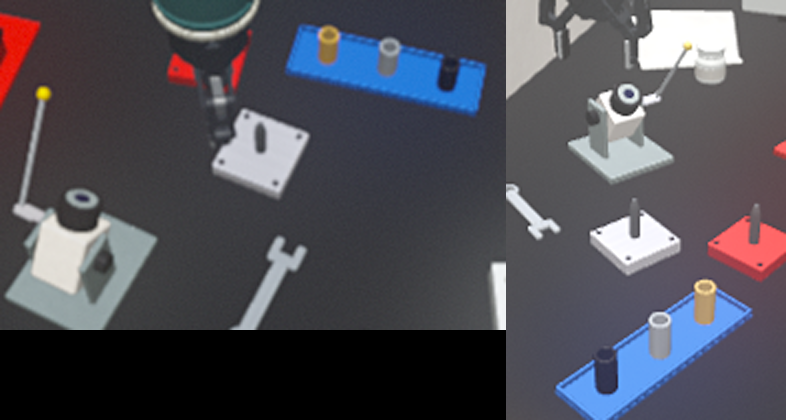

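The crop confirms it: gold tube in the blue tray, aluminium gauge, grey stand with its own rod and ball. Moving above the brass sleeve.

>>> {"method": "move_arm", "body": {"delta_pos": [[0.6,-0.72,0.1],[0.6,-0.72,0.1],[0.6,-0.72,0.1],[0.6,-0.72,0.1],[0.6,-0.72,0.1]], "delta_rot": [[0,0,0],[0,0,0],[0,0,0],[0,0,0],[0,0,0]], "grip": [-1,-1,-1,-1,-1]}}

```text
t: 2.35
eef_pos: [443.4, 150.9, 223.2]
orientation: [3.141, -0.0, 1.571]
contact_force: [1.6, 1.3, 0.8]
opening: 85.9
grip_force: 0.0
```

>>> {"method": "move_arm", "body": {"delta_pos": [[0,0,0],[0,0,0],[0,0,0],[0,0,0],[0,0,0]], "delta_rot": [[0,0,0.82],[0,0,0.82],[0,0,0.82],[0,0,0.82],[0,0,0.82]], "grip": [-1,-1,-1,-1,-1]}}

```text
t: 2.85
eef_pos: [445.0, 150.0, 223.4]
orientation: [3.141, -0.0, 1.138]
contact_force: [0.6, -0.4, 0.4]
opening: 85.4
grip_force: 0.0
```

```bash
python3 - <<'E'
from seg import *
s=r.get_state(); print(s['t'],s['eef_pos'],s['orientation'],s['joint_pos'].round(2))
w=cap('wrist'); a=cap('scene'); save(w,'w1.png')
A=blob(w,(10,90,90),(25,255,255),(0,0,640,400)); print(A[:2], proj(w,[[420,172,4],[420,172,54]]))
for n in ['brass_sleeve','sleeve_top','steel_sleeve','black_sleeve','gauge_tip','gauge_seat','guide_ball','camera_head']:
  for q,p in (('w',w),('a',a)):
    print(n,q,[(np.round(d['position']).tolist(),round(d['confidence'],2),atz(p,d['position'],54).round()) for d in finder.recognise(p,n)][:3])
E
```

```text
2.85 [445.02281379 150.02506986 223.39438588] [ 3.14144360e+00 -1.27300979e-04  1.13794382e+00] [-0.33  0.17 -0.07  2.01  0.01  0.96 -0.84]
(array([285.10480349, 178.61572052]), array([276, 168,  21,  19, 229], dtype=int32)) [[288.65077366 164.56052427]
 [283.64725363 174.67469448]]
brass_sleeve w [([291.0, 176.0], 0.59, array([426., 168.,  54.])), ([290.0, 0.0], 0.23, array([486., 293.,  54.]))]
brass_sleeve a [([342.0, 201.0], 0.55, array([440., 163.,  54.]))]
sleeve_top w [([288.0, 176.0], 0.72, array([423., 169.,  54.]))]
sleeve_top a [([342.0, 199.0], 0.63, array([433., 163.,  54.]))]
steel_sleeve w [([278.0, 82.0], 0.62, array([450., 244.,  54.]))]
steel_sleeve a [([313.0, 248.0], 0.36, array([576.,  56.,  54.]))]
black_sleeve w [([290.0, 0.0], 0.55, array([486., 293.,  54.]))]
black_sleeve a []
gauge_tip w [([328.0, 294.0], 0.72, array([406.,  45.,  54.])), ([448.0, 210.0], 0.63, array([543.,  78.,  54.]))]
gauge_tip a [([293.0, 205.0], 0.78, array([430.,  23.,  54.])), ([311.0, 249.0], 0.74, array([579.,  51.,  54.]))]
gauge_seat w [([450.0, 210.0], 0.84, array([544.,  79.,  54.])), ([329.0, 292.0], 0.59, array([407.,  46.,  54.])), ([629.0, 358.0], 0.5, array([ 664., -159.,   54.]))]
gauge_seat a [([312.0, 247.0], 0.87, array([573.,  54.,  54.])), ([292.0, 209.0], 0.8, array([442.,  19.,  54.])), ([372.0, 208.0], 0.26, array([480., 239.,  54.]))]
guide_ball w [([629.0, 357.0], 0.7, array([ 664., -158.,   54.])), ([288.0, 176.0], 0.17, array([423., 170.,  54.]))]
guide_ball a [([177.0, 186.0], 0.74, array([ 305., -294.,   54.])), ([220.0, 284.0], 0.6, array([ 638., -191.,   54.]))]
camera_head w [([628.0, 351.0], 0.9, array([ 664., -150.,   54.]))]
camera_head a [([225.0, 284.0], 0.84, array([ 641., -178.,   54.])), ([176.0, 184.0], 0.83, array([ 299., -294.,   54.]))]
```

View pics/w1.png

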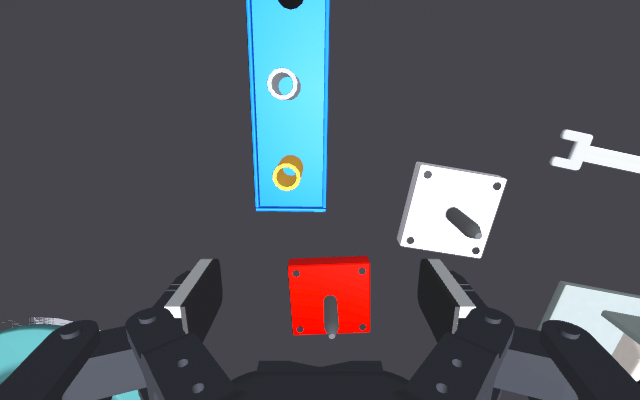

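The wrist view shows the brass ring's top at (288,177), the steel ring at (283,84) and the gauge bolt holes around (453,213) with the pin tip at (478,235). The tray is aligned with the image columns, so the fingers close across the row.

```bash
python3 - <<'E'
from seg import *
w=cap('wrist')
g=cv2.cvtColor(w['color'],cv2.COLOR_RGB2GRAY)
A=blob(w,(10,90,90),(25,255,255),(250,140,320,210)); m=A[2].astype(np.uint8)
c,_=cv2.findContours(m,cv2.RETR_CCOMP,cv2.CHAIN_APPROX_NONE); print([ (cv2.boundingRect(k),len(k)) for k in c])
X=atz(w,(288,177),54); print('brass',X)
h=[atz(w,q,20) for q in [(428,174),(497,186),(476,251),(410,240)]]; print('gauge',np.mean(h,0),[x.round() for x in h],'tip80',atz(w,(478,235),80))
T=tool(); print('tool delta',(np.linalg.inv(T)@np.r_[X,1])[:3])
E
```

```text
[((276, 168, 21, 19), 54)]
brass [422.45667529 168.3762832   54.        ]
gauge [553.51965237  57.45874625  20.        ] [array([544., 108.,  20.]), array([603.,  67.,  20.]), array([563.,   7.,  20.]), array([503.,  48.,  20.])] tip80 [552.97799124  58.92176132  80.        ]
tool delta [  7.35621312 -28.12259272 169.27291455]
```

>>> {"method": "move_arm", "body": {"delta_pos": [[0.05,-0.19,0.5],[0.05,-0.19,0.5],[0.05,-0.18,0.5],[0,0,0]], "delta_rot": [[0,0,0],[0,0,0],[0,0,0],[0,0,0]], "grip": [-1,-1,-1,-1]}}

```text
t: 4.2
eef_pos: [420.7, 168.5, 146.1]
orientation: [-3.138, 0.003, 1.143]
contact_force: [-0.1, -0.2, 0.3]
opening: 85.5
grip_force: 0.0
```

```bash
python3 - <<'E'
from seg import *
w=cap('wrist'); T=tool(); print(T[:3,3]); save(w,'w2.png')
A=blob(w,(8,80,80),(28,255,255),(150,50,500,390)); print(A[:2])
u=proj(w,[[422.5,168.4,54]])[0]; print(u)
cv2.imwrite('pics/w2c.png',cv2.resize(w['color'][int(u[1])-60:int(u[1])+60,int(u[0])-80:int(u[0])+80],None,fx=4,fy=4)[:,:,::-1]); print(int(u[0])-80,int(u[1])-60)
E
```

```text
[421.99296151 168.39474336 147.77065411]
(array([319.52410575, 202.25194401]), array([ 302,  178,   36,   50, 1286], dtype=int32))
[322.19882642 210.71116783]
242 150
```

View pics/w2c.png

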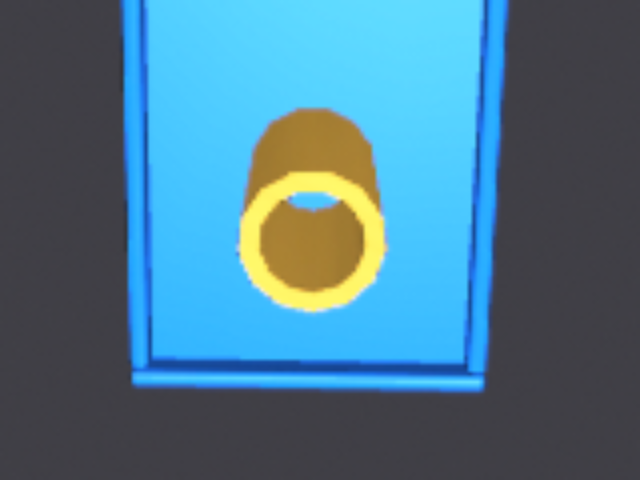

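The ring top is centred at (320,210), about 1.5 mm off the predicted point in tool y. Descending and closing.

>>> {"method": "move_arm", "body": {"delta_pos": [[0,-0.03,0.6],[0,0,0.7],[0,0,0.6],[0,0,0.3],[0,0,0]], "delta_rot": [[0,0,0],[0,0,0],[0,0,0],[0,0,0],[0,0,0]], "grip": [-1,-1,-1,-1,-1]}}

```text
t: 4.75
eef_pos: [421.6, 168.6, 37.8]
orientation: [-3.141, 0.001, 1.141]
contact_force: [0.1, 0.3, 0.7]
opening: 85.2
grip_force: 0.0
```

>>> {"method": "move_arm", "body": {"delta_pos": [[0,0,0],[0,0,0],[0,0,0],[0,0,0],[0,0,0]], "delta_rot": [[0,0,0],[0,0,0],[0,0,0],[0,0,0],[0,0,0]], "grip": [0.2,0.4,0.6,1,1], "force": 60}}

```text
t: 5.25
eef_pos: [421.8, 169.2, 39.1]
orientation: [3.141, -0.001, 1.141]
contact_force: [-1.6, -1.4, 13.3]
opening: 24.0
grip_force: 58.0
```

>>> {"method": "move_arm", "body": {"delta_pos": [[0,0,0],[0,0,0],[0,0,0],[0,0,0]], "delta_rot": [[0,0,0],[0,0,0],[0,0,0],[0,0,0]], "grip": [1,1,1,1]}}

```text
t: 5.65
eef_pos: [421.8, 169.2, 39.1]
orientation: [3.141, -0.001, 1.141]
contact_force: [-2.3, -3.1, 13.7]
opening: 24.0
grip_force: 58.0
```

>>> {"method": "move_arm", "body": {"delta_pos": [[0,0,-0.3],[0,0,-0.6],[0,0,-0.7],[0,0,-0.7],[0,0,0]], "delta_rot": [[0,0,0],[0,0,0],[0,0,0],[0,0,0],[0,0,0]], "grip": [1,1,1,1,1]}}

```text
t: 6.15
eef_pos: [423.0, 169.9, 157.4]
orientation: [3.137, -0.005, 1.141]
contact_force: [0.1, 0.0, -2.4]
opening: 24.6
grip_force: 59.1
```

>>> {"method": "move_arm", "body": {"delta_pos": [[-0.23,0.8,0],[-0.23,0.8,0],[-0.23,0.8,0],[-0.23,0.8,0],[0,0.1,0]], "delta_rot": [[0,0,0],[0,0,0],[0,0,0],[0,0,0],[0,0,0]], "grip": [1,1,1,1,1]}}

```text
t: 6.65
eef_pos: [554.6, 54.3, 152.7]
orientation: [3.14, 0.001, 1.136]
contact_force: [-1.1, 0.1, -0.8]
opening: 24.1
grip_force: 59.2
```

```bash
python3 - <<'E'
from seg import *
T=tool(); print(T[:3,3]); print(r.get_state()['opening'],r.get_state()['contact_force'])
w=cap('wrist'); a=cap('scene'); b=cap('side'); 
for n,p in (('wrist',w),('scene',a),('side',b)):
    q=proj(p,[[553.3,58,80],[553.3,58,20],T[:3,3]-[0,0,35]]); print(n,q.round(1).tolist())
    A=blob(p,(8,80,80),(28,255,255),(230,150,420,399) if n=='wrist' else (280,190,350,260)); print(A and A[:2])
B=lambda p,x,y,wd,h,f: cv2.resize(p['color'][y:y+h,x:x+wd],None,fx=f,fy=f,interpolation=cv2.INTER_CUBIC)
I=np.hstack([B(w,240,150,200,250,1.6),B(a,275,195,70,70,400/70)[:400,:], ])
cv2.imwrite('pics/c3a.png',np.hstack([B(w,240,150,200,200,2),B(b,264,165,80,80,5)])[:,:,::-1])
E
```

```text
[554.59504466  54.28930995 152.72621296]
24.119742336363995 [-1.10460652  0.06840417 -0.84063704]
wrist [[314.7, 217.5], [315.7, 192.3], [319.0, 247.0]]
(array([319.43662229, 279.67189495]), array([ 288,  226,   65,  105, 5483], dtype=int32))
scene [[312.2, 235.3], [312.4, 247.1], [310.6, 228.1]]
(array([315.86046512, 224.02325581]), array([313, 217,   5,  15,  43], dtype=int32))
side [[293.4, 209.8], [293.7, 228.0], [293.2, 197.0]]
(array([293.10606061, 195.46969697]), array([289, 190,  10,  11,  66], dtype=int32))
```

View pics/c3a.png

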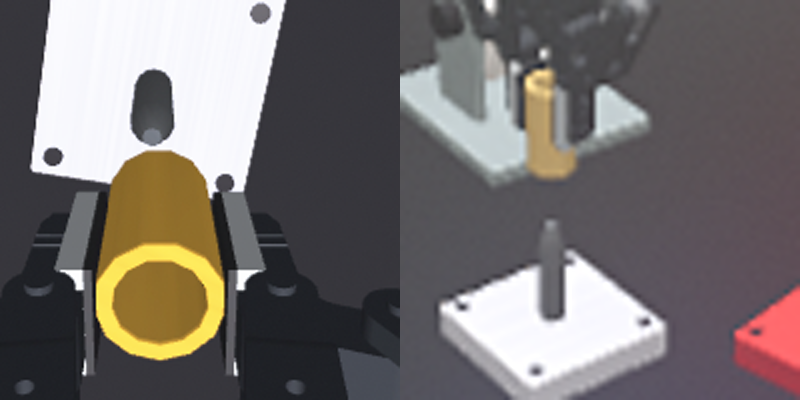

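The wrist crop shows the sleeve's upper ring centred at (320,300), upright between the pads. The pin tip is at (315.5,218.5), in line but offset along tool x. The side crop shows the sleeve directly above the pin.

```bash
python3 - <<'E'
from seg import *
w=cap('wrist');T=tool();print(T[:3,3])
S=atz(w,(320,300),T[2,3]+15.); P=atz(w,(315.5,218.5),80.)
D=np.linalg.inv(T[:3,:3])
print('sleeve in tool',D@(S-T[:3,3]),'pin in tool',D@(P-T[:3,3]),'model pin',D@(np.array([553.3,58,80])-T[:3,3]))
# axis from tool z and foot edge check
A=blob(w,(8,80,80),(28,255,255),(230,150,420,399)); print(A[1])
f=lambda c:np.vstack([proj(w,[T[:3,3]+T[:3,:3]@(np.array(c)+[13*np.cos(t),13*np.sin(t),0]) for t in np.linspace(0,6.28,60)])])
for c in ([0,0,35],[0,0,-15]):
    q=f(c); print(c,q.min(0),q.max(0))
h=np.array([[x/2+240,y/2+150] for x,y in [(53,157),(225,183),(260,13)]]); print([ (atz(w,q,20)).round(1) for q in h])
E
```

```text
[551.32291224  59.33206266 152.84372769]
sleeve in tool [  0.88524571   0.99463778 -15.00135101] pin in tool [ 1.85770772 -1.80357779 72.845204  ] model pin [-0.36902029  2.43129741 72.84122835]
[ 288  225   65  106 5492]
[0, 0, 35] [292.92072367 222.79837991] [343.23759615 269.10585837]
[0, 0, -15] [282.53488099 270.77306622] [352.13458181 331.52363716]
[array([500.4,  51.6,  20. ]), array([560.1,  11.6,  20. ]), array([600. ,  71.2,  20. ])]
```

```bash
python3 - <<'E'
from seg import *
T=tool();w=cap('wrist');T2=tool();print(T[:3,3],T2[:3,3]); np.savez('w4.npz',color=w['color'],M=w['M'],K=w['K'],T=T)
cv2.imwrite('pics/c4.png',cv2.resize(w['color'][150:350,220:420],None,fx=3,fy=3,interpolation=cv2.INTER_CUBIC)[:,:,::-1])
E
```

```text
[551.32291224  59.33206266 152.84372769] [551.2499046   59.52871588 153.00177525]
```

View pics/c4.png

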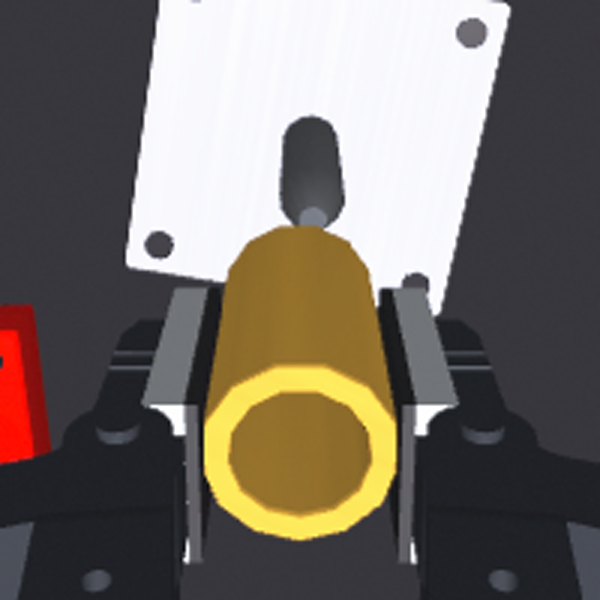

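The ring is centred at (320,300.7). The pin tip is at (324.3,222.7), just beyond the sleeve's lower edge. Holes are at (273,231.3) and (377.3,161).

```bash
python3 - <<'E'
from seg import *
z=np.load('w4.npz');w=dict(M=z['M'],K=z['K']);T=z['T'];D=T[:3,:3].T
for zo in (15,17): print('sleeve top in tool',D@(atz(w,(320,300.7),T[2,3]+zo)-T[:3,3]))
P=atz(w,(324.3,222.7),80.);h=[atz(w,q,20) for q in ((273,231.3),(377.3,161))]; H=np.mean(h,0)
for n,x in (('pin tip',P),('holes mid',H)): print(n,x,D@(x-T[:3,3]))
E
```

```text
sleeve top in tool [  0.86868458   0.49524098 -15.00080137]
sleeve top in tool [  2.17441828   0.49576139 -17.00118123]
pin tip [553.90406962  57.49061948  80.        ] [-0.5813436   3.19240637 72.84045944]
holes mid [553.70062993  56.94544812  20.        ] [ -1.14438541   3.29935    132.840544  ]
```

>>> {"method": "move_arm", "body": {"delta_pos": [[-0.03,0.05,0],[0,0,0.4],[0,0,0.4],[0,0,0],[0,0,0]], "delta_rot": [[0,0,0],[0,0,0],[0,0,0],[0,0,0],[0,0,0]], "grip": [1,1,1,1,1]}}

```text
t: 7.4
eef_pos: [553.7, 56.5, 113.7]
orientation: [-3.141, 0.0, 1.142]
contact_force: [0.9, -0.7, -1.1]
opening: 24.1
grip_force: 59.2
```

>>> {"method": "move_arm", "body": {"delta_pos": [[0,0,0.2],[0,0,0.1],[0,0,0],[0,0,0]], "delta_rot": [[0,0,0],[0,0,0],[0,0,0],[0,0,0]], "grip": [1,1,1,1]}}

```text
t: 7.8
eef_pos: [553.8, 56.2, 98.4]
orientation: [-3.142, 0.0, 1.141]
contact_force: [0.2, -0.3, -1.2]
opening: 24.1
grip_force: 59.2
```

```bash
python3 - <<'E'
from seg import *
T=tool();w=cap('wrist');b=cap('side');print(T[:3,3],r.get_state()['contact_force'],r.get_state()['torque'])
B=lambda p,x,y,wd,h,f: cv2.resize(p['color'][y:y+h,x:x+wd],None,fx=f,fy=f,interpolation=cv2.INTER_CUBIC)
cv2.imwrite('pics/c5.png',np.hstack([B(w,220,150,200,200,2),B(b,264,165,80,80,5)])[:,:,::-1])
E
```

```text
[553.82094293  56.19752103  98.35295547] [ 0.07785211  0.29117645 -0.47525408] [-0.02391527 -0.06753275 -0.00549966]
```

View pics/c5.png

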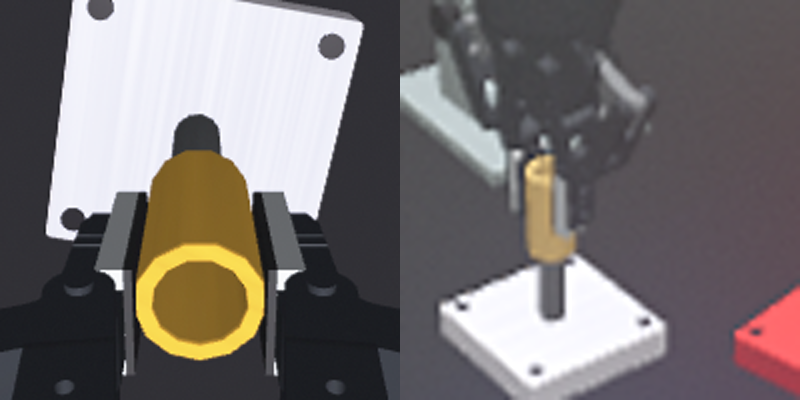

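The pin is inside the bore: in the side crop its tip is hidden and only the cylinder shows below the sleeve, and there is no contact force. Continuing down.

>>> {"method": "move_arm", "body": {"delta_pos": [[0,0,0.2],[0,0,0.2],[0,0,0.2],[0,0,0.15],[0,0,0]], "delta_rot": [[0,0,0],[0,0,0],[0,0,0],[0,0,0],[0,0,0]], "grip": [1,1,1,1,1]}}

```text
t: 8.4
eef_pos: [553.1, 56.1, 59.3]
orientation: [-3.14, 0.001, 1.142]
contact_force: [-0.4, 0.2, -0.5]
opening: 24.2
grip_force: 59.2
```

>>> {"method": "move_arm", "body": {"delta_pos": [[0,0,0.04],[0,0,0.04],[0,0,0],[0,0,0]], "delta_rot": [[0,0,0],[0,0,0],[0,0,0],[0,0,0]], "grip": [1,1,1,1]}}

```text
t: 8.8
eef_pos: [553.9, 56.2, 57.0]
orientation: [3.141, -0.0, 1.141]
contact_force: [0.2, -0.0, -0.6]
opening: 24.5
grip_force: 59.2
```

>>> {"method": "move_arm", "body": {"delta_pos": [[0,0,0.03],[0,0,0.02],[0,0,0],[0,0,0],[0,0,0]], "delta_rot": [[0,0,0],[0,0,0],[0,0,0],[0,0,0],[0,0,0]], "grip": [1,1,1,1,1]}}

```text
t: 9.3
eef_pos: [554.1, 56.3, 55.1]
orientation: [3.141, -0.0, 1.141]
contact_force: [-4.9, 0.1, 15.5]
opening: 24.7
grip_force: 61.0
```

>>> {"method": "move_arm", "body": {"delta_pos": [[0,0,0],[0,0,-0.4],[0,0,-0.6],[0,0,-0.8],[0,0,-0.8]], "delta_rot": [[0,0,0],[0,0,0],[0,0,0],[0,0,0],[0,0,0]], "grip": [1,1,1,1,1]}}

```text
t: 9.8
eef_pos: [553.4, 56.1, 185.5]
orientation: [-3.141, 0.0, 1.141]
contact_force: [0.5, -0.2, -0.7]
opening: 24.6
grip_force: 59.2
```

>>> {"method": "move_arm", "body": {"delta_pos": [[0,0,-0.9],[0,0,-0.9],[0,0,-0.9],[0,0,0],[0,0,0]], "delta_rot": [[0,0,0],[0,0,0],[0,0,0],[0,0,0],[0,0,0]], "grip": [1,1,1,1,1]}}

```text
t: 10.3
eef_pos: [553.9, 56.2, 319.8]
orientation: [3.14, -0.001, 1.141]
contact_force: [-0.1, 0.4, -1.3]
opening: 24.4
grip_force: 59.4
```

```bash
python3 - <<'E'
from seg import *
s=r.get_state();T=tool();print(T[:3,3],s['joint_pos'].round(2),s['opening'])
a=cap('scene');b=cap('side');w=cap('wrist'); np.savez('ab.npz',Ma=a['M'],Mb=b['M'],Ka=a['K'],Kb=b['K'],Mw=w['M'],Kw=w['K'])
A=blob(a,(20,100,100),(40,255,255),(200,212,225,232));B=blob(b,(20,100,100),(40,255,255),(310,125,330,142));print(A and A[0],B and B[0])
print('wrist pts',proj(w,[[554,-176,207],[595,-119,207],[640,-153,125],[648,-158,0]]).round())
Bf=lambda p,x,y,wd,h,f: cv2.resize(p['color'][y:y+h,x:x+wd],None,fx=f,fy=f,interpolation=cv2.INTER_CUBIC)
cv2.imwrite('pics/c6.png',np.hstack([Bf(a,190,210,90,130,4.0),Bf(b,250,115,87,104,5)])[:,:,::-1])
print([(n,[(np.round(d['position']).tolist(),round(d['confidence'],2)) for d in finder.recognise(w,n)][:2]) for n in ('guide_ball','camera_head','camera_stand')])
E
```

```text
[553.93358398  56.19903527 319.80200896] [-0.15  0.23 -0.01  1.7   0.    1.21 -0.59] 24.368890431064653
[214.15789474 222.05263158] [320.5 132.8]
wrist pts [[426. 424.]
 [449. 362.]
 [471. 316.]
 [440. 264.]]
[('guide_ball', [([480.0, 297.0], 0.6)]), ('camera_head', []), ('camera_stand', [([465.0, 269.0], 0.61), ([482.0, 298.0], 0.34)])]
```

View pics/c6.png

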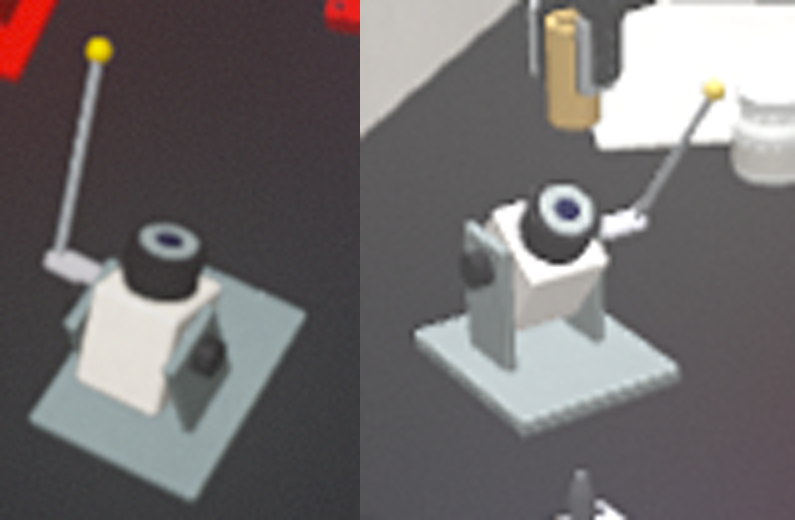

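The crop shows, in the scene view, the ball at (214.5,222.5), the lens front at (232,270), and plate corners at (266,289), (238,335) and (197.5,314.5). In the side view the ball is at (320.6,133), the lens at (291.6,156.6), and plate corners at (261.6,181.4), (283,199.8) and (313.6,189.2).

```bash
cat > goal.py <<'E'
from seg import *
from scipy.optimize import least_squares
z=np.load('ab.npz');a=dict(M=z['Ma'],K=z['Ka']);b=dict(M=z['Mb'],K=z['Kb'])
ob=[(a,'B',(214.3,222.1)),(a,'L',(232,270)),(b,'B',(320.5,132.9)),(b,'L',(291.6,156.6))]
def fr(q):
    x,y,yw=q; R=Rn.from_euler('z',yw).as_matrix()@Rn.from_euler('y',-np.radians(35)).as_matrix()
    return R,np.array([x,y,125.])
def res(q):
    R,o=fr(q);P={'L':o,'B':o+R@[0,-70,100]}
    return np.concatenate([proj(p,P[k])[0]-uv for p,k,uv in ob])
s=least_squares(res,[640,-153,-.6]);R,o=fr(s.x);F=o+R@[0,0,100]
E
python3 - <<'E'
from goal import *
print(s.x,s.fun.round(1),'yaw deg',np.degrees(s.x[2]),'focus',F,'axis',R[:,2],'ball',o+R@[0,-70,100])
for p,cs in ((a,[(266.25,288.75),(238.25,335),(197.5,314.5)]),(b,[(261.6,181.4),(283,199.8),(313.6,189.2)])):
    c=[atz(p,u,8)[:2] for u in cs]; print([(np.linalg.norm(c[i+1]-c[i]).round(), np.degrees(np.arctan2(*(c[i+1]-c[i])[::-1])).round(1)) for i in (0,1)])
# target tool
T=tool(); zt=-R[:,2]
best=None
# minimal rotation bringing current tool z onto zt, then options about z
ax=np.cross(T[:3,2],zt);ang=np.arcsin(np.linalg.norm(ax));Rm=Rn.from_rotvec(ax/np.linalg.norm(ax)*ang).as_matrix()@T[:3,:3]
print('rotvec in tool (6deg units)',T[:3,:3].T@(ax/np.linalg.norm(ax)*np.degrees(ang)/6))
P=F+R[:,2]*35.1; print('tcp target',P,'now',T[:3,3],'delta tool now (50mm)',T[:3,:3].T@(P-T[:3,3])/50,'tool y final in head',R.T@Rm[:,1])
E
```

```text
[ 6.41894752e+02 -1.52895175e+02 -6.30910671e-01] [-0.2 -0.3 -0.5 -0.7 -0.3  0.4 -1.1  0.5] yaw deg -36.14851869662307 focus [ 595.57899042 -119.06102743  206.91520443] axis [-0.46315761  0.33834148  0.81915204] ball [ 554.28736517 -175.58537337  206.91520443]
[(np.float64(139.0), np.float64(-36.3)), (np.float64(120.0), np.float64(-126.6))]
[(np.float64(141.0), np.float64(142.8)), (np.float64(117.0), np.float64(-126.7))]
rotvec in tool (6deg units) [-5.72842946e+00 -1.16072816e+00  5.28646803e-20]
tcp target [ 579.32215821 -107.18524165  235.66744118] now [553.53969725  56.19273595 318.287967  ] delta tool now (50mm) [-2.75491484  1.83121159  1.65239474] tool y final in head [9.79664520e-01 2.00642537e-01 2.85810592e-16]
```

The fit is good (under about 1 px, and the plate edges agree on a yaw of about -36°). Tilting first.

>>> {"method": "move_arm", "body": {"delta_pos": [[0,0,0],[0,0,0],[0,0,0],[0,0,0],[0,0,0]], "delta_rot": [[-0.82,-0.165,0],[-0.82,-0.165,0],[-0.82,-0.165,0],[-0.82,-0.165,0],[-0.82,-0.165,0]], "grip": [1,1,1,1,1]}}

```text
t: 11.1
eef_pos: [553.8, 56.4, 319.1]
orientation: [2.708, 0.084, 1.124]
contact_force: [-0.1, -0.5, -1.3]
opening: 24.9
grip_force: 59.4
```

>>> {"method": "move_arm", "body": {"delta_pos": [[0,0,0],[0,0,0],[0,0,0],[0,0,0]], "delta_rot": [[-0.82,-0.165,0],[-0.82,-0.165,0],[0,0,0],[0,0,0]], "grip": [1,1,1,1]}}

```text
t: 11.5
eef_pos: [553.7, 56.4, 319.0]
orientation: [2.54, 0.114, 1.107]
contact_force: [-0.1, -0.6, -1.1]
opening: 24.5
grip_force: 59.4
```

```bash
cat > rem.py <<'E'
from goal import *
T=tool(); P=F+R[:,2]*35.1; ax=np.cross(T[:3,2],-R[:,2])
st=r.get_state();print(T[:3,3],'delta units',T[:3,:3].T@(P-T[:3,3])/50,'rot units',T[:3,:3].T@ax*np.degrees(1)/6,st['joint_pos'].round(2),st['opening'],st['t'])
E
python3 rem.py
```

```text
[553.6596478   56.36804829 318.97648476] delta units [-2.48826323  0.47638256  2.70574605] rot units [-7.10443317e-04 -1.35459438e-02 -7.37214947e-17] [-0.39  0.07 -0.04  2.01  0.72  0.86 -1.28] 24.507272949258816 11.5
```

>>> {"method": "move_arm", "body": {"delta_pos": [[-0.6,0.12,0],[-0.6,0.12,0],[-0.6,0.12,0],[-0.6,0.12,0],[-0.09,0,0]], "delta_rot": [[0,0,0],[0,0,0],[0,0,0],[0,0,0],[0,0,0]], "grip": [1,1,1,1,1]}}

```text
t: 12.0
eef_pos: [516.2, -65.6, 348.2]
orientation: [2.538, 0.112, 1.101]
contact_force: [-0.5, 0.6, -0.9]
opening: 24.4
grip_force: 59.4
```

>>> {"method": "move_arm", "body": {"delta_pos": [[0,0,0.6],[0,0,0.6],[0,0,0.6],[0,0,0.5],[0,0,0]], "delta_rot": [[0,0,0],[0,0,0],[0,0,0],[0,0,0],[0,0,0]], "grip": [1,1,1,1,1]}}

```text
t: 12.5
eef_pos: [570.4, -102.2, 250.3]
orientation: [2.542, 0.116, 1.104]
contact_force: [-0.5, 0.1, 0.1]
opening: 24.2
grip_force: 59.4
```

```bash
python3 rem.py
```

```text
[ 570.35580064 -102.23517269  250.33223839] delta units [0.02630049 0.00396702 0.3567556 ] rot units [-1.48991572e-02  1.67654289e-02 -1.18002682e-16] [-0.2   0.14  0.15  2.12  0.77  0.52 -1.09] 24.19056266613369 12.5
```

>>> {"method": "move_arm", "body": {"delta_pos": [[0.02,0,0.2],[0,0,0.16],[0,0,0],[0,0,0],[0,0,0]], "delta_rot": [[0,0,0],[0,0,0],[0,0,0],[0,0,0],[0,0,0]], "grip": [1,1,1,1,1]}}

```text
t: 13.0
eef_pos: [579.2, -105.7, 238.6]
orientation: [2.537, 0.113, 1.106]
contact_force: [0.4, 0.7, -2.0]
opening: 24.2
grip_force: 59.4
```

```bash
python3 rem.py; python3 - <<'E'
from goal import *
a=cap('scene');b=cap('side')
A=blob(a,(8,80,80),(28,255,255),(215,195,270,275));B=blob(b,(8,80,80),(22,255,255),(270,90,319,170)); print(A and A[:2],B and B[:2])
c=F+R[:,2]*25
for p in (a,b): print(proj(p,[F,F+R[:,2]*50]).round(1).tolist())
Bf=lambda p,x,y,wd,h,f: cv2.resize(p['color'][y:y+h,x:x+wd],None,fx=f,fy=f,interpolation=cv2.INTER_CUBIC)
I=[]
for p,(x,y,wd,h) in ((a,(190,190,90,110)),(b,(250,90,90,110))):
    p['color']=p['color'].copy(); im=Bf(p,x,y,wd,h,4.4)
    for q in proj(p,[F,F+R[:,2]*50]): cv2.circle(im,tuple(int(v) for v in (q-[x,y])*4.4),3,(255,0,255),-1)
    I.append(im)
cv2.imwrite('pics/c7.png',np.hstack(I)[:,:,::-1])
E
```

```text
[ 579.18294027 -105.67562473  238.6363804 ] delta units [-0.01886688 -0.02200062  0.06004318] rot units [ 3.01428177e-02 -1.66691840e-02 -1.72458847e-16] [-0.2   0.17  0.16  2.11  0.79  0.49 -1.12] 24.15331630206418 13.0
(array([243.79230769, 227.23076923]), array([235, 213,  17,  23, 130], dtype=int32)) (array([303.03571429, 131.73214286]), array([298, 124,  12,  17, 112], dtype=int32))
[[239.5, 232.8], [243.7, 213.7]]
[[300.7, 138.6], [306.4, 128.3]]
```

View pics/c7.png

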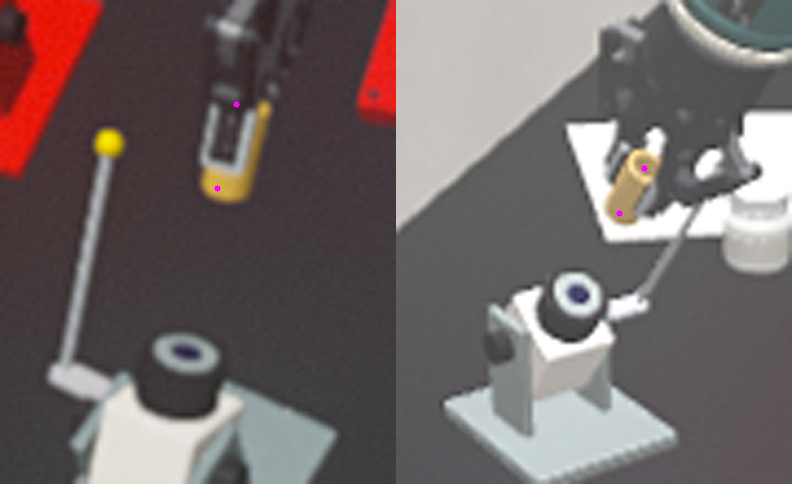

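The sleeve's foot coincides with the projected focus in both views (about 2 px, 4 mm), the axis is aligned, and ball and rod are clear. Settling before I hand in.

>>> {"method": "move_arm", "body": {"delta_pos": [[0,0,0],[0,0,0],[0,0,0],[0,0,0],[0,0,0]], "delta_rot": [[0,0,0],[0,0,0],[0,0,0],[0,0,0],[0,0,0]], "grip": [1,1,1,1,1]}}

```text
t: 13.6
eef_pos: [579.1, -105.9, 238.1]
orientation: [2.538, 0.114, 1.106]
contact_force: [-0.1, -0.2, -1.2]
opening: 24.1
grip_force: 59.4
```

```bash
python3 rem.py; python3 -c "
from h import *
print(r.get_state()['grip_force'],abs(r.get_state()['qvel']).max()); print(r.job_done())"
```

```text
[ 579.09598919 -105.8998647   238.0570274 ] delta units [-0.01539125 -0.0154969   0.04988329] rot units [ 2.42644934e-02 -1.19013579e-02  5.30692443e-17] [-0.2   0.17  0.16  2.11  0.79  0.49 -1.12] 24.140309942402748 13.6
59.41363736987114 0.0013409889293198322
the job is handed in; nothing more can be done
None
```

I lowered the brass sleeve onto the gauge pin until it pressed on the block, drew it off, and handed in with it held still at the focus, about 3–4 mm off by measurement; the hand-in returned no verdict.

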